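# Seat the ejector disc of a vegetable preparation machine on its drive pin

## Robot

A 7-joint arm with a two-finger parallel gripper is mounted at the origin on a cart in front of the work surface, level with it; the furniture and walls round the work are solid. World frame = base frame: x ahead of the robot, y to its left, z up, the work surface at z = 0. Lengths are in m, angles in rad, forces in N, time in s.
With the tool pointing down it reaches from about 0.4 to 0.85 m from the base axis. Payload 6.9 kg.
Tool frame: the origin (TCP) lies at the very end of the fingers, on their centre line; the grasp point (between the pads) lies 19 mm behind it; z points along the fingers, x is the direction in which the jaws open and shut, and the axes are right-handed (so a half turn about z gives the same grasp; the last joint's range is limited). The gripper opens to 85 mm and grips with 20 to 120 N. Pads are 22 mm wide; open, the fingers measure 114 mm over their backs; the gripper's body (76 mm by 85 mm) begins 54 mm behind the grasp point. The pads swing forward as they close: fully open they stand 13 mm farther back than shut.
Start: joints at [-1.089, 0.507, -0.238, 1.5, 0.126, 1.149, -0.155], TCP at [0.229, 0.581, 0.231] pointing down, gripper open.
Joint ranges: [-3.08, 3.08], [-0.24, 2.05], [-1.43, 1.35], [0, 2.5], [-1.52, 4.66], [0.17, 1.96], [-2.89, 2.89]. Speed limits (rad/s): [2.39, 2.39, 3.14, 3.14, 3.14, 3.14, 3.14].

## Interface

Orientations are given as a rotation vector (axis times angle).
In Python, from bench import readout, optics, manip, spot_in, masks_of, place_of gives the robot as it stands.
- The arm moves only by the tool arm_command, never from a script. Its argument "steps" is a list of rows, each a list of 3 entries, a list of its own where there are three numbers: the shift along the tool's x, y, z in mm, then the turn about the tool's z in rad, then the closure, from -1 (fully open) to 1 (shut). In form: [[[x, y, z], roll, fingers], ...]. A call has 1 to 5 rows; each row is the pose to reach, as a shift and turn from the pose commanded when the call began, along the tool's axes at that moment; what a row does not reach only later rows make up. A row lasts 1/8 s, in which the tool goes at most 62.5 mm and 10.7 degrees, less where a joint would pass 70% of its speed; a pose out of reach is approached as far as the arm can. A call with a gripper value outside its range is refused whole. The fingers move at their own pace and stop on an object; the grip force is fixed at half the most. Time passes only in rows, so rows that repeat a pose let the fingers close. It gives the time, the measured TCP pose, the force and the opening at its end, in the units of the state.
- readout.get_obs(): the state, without advancing time (a new reading comes with each control period).
- optics.grab_frame(name): name is "side" or "top" or "wrist"; returns the picture (420x560x3 uint8, red, green, blue); there is no depth.
- optics.calibration(name): a dict with "fx", "fy", "cx", "cy" (pixels), "distortion" ([k1, k2, p1, p2, k3] as OpenCV has them; the pictures are not rectified), "position" and "orientation" of the camera in the world. Camera axes: x right, y up, looking along -z (the intrinsics and any distortion apply to the point x, -y, -z); pixel columns grow to the right and rows downward; lengths in m; the calibration is good to about 2 mm. A picture is of the moment at which its call begins: read the wrist's pose just before it. calibration takes no time and is no camera call; for the wrist camera it gives the pose at the moment of the call.
- manip.sign_off(): hands the job in, once; it reports no verdict.
Trained networks look in the newest picture that a camera, given by its name, has taken for a name from the list of things; names that differ only in an ending like _2 or _b are one class to them, and where a whole thing is asked for, a point or a joint stands for the part that bears it (a point fixed in the world has none). Each returns a list of dicts, best first, with "conf" (0 to 1); they miss things now and then, are a little off and sometimes report something else, mostly with a low value. They report only what shows in the picture. A call takes as long as a camera call. They do not tell look-alikes from the thing itself.
- spot_in(query, camera): "pixel" ([column, row] in pixels, amid what is visible of it).
- masks_of(query, camera): "pixels" (420x560 bool, what is visible of it) and "pixel" ([column, row] in pixels, amid what is visible of it).
- place_of(query, camera): "pixel" ([column, row] in pixels: a listed point, or the origin of a listed thing).
The state is a dict: "t": time; "qpos": joint angles; "joint_velocities": joint speeds; "tau": joint torques, N m; "tool_pos": TCP position; "orientation": TCP orientation; "force": force on the tool from outside, world axes, zero at the start; "wrist_torque": the same for the moment, N m; "grip_width": finger opening in m.
Only numpy, scipy, OpenCV 4.12 (cv2) and the standard library are available. Lean on these libraries where they do the work, as an engineer would, in place of code of your own. Each camera call takes 0.05 s, during which the arm holds its last target. There are 200 camera calls.

## Task

The grey ejector disc of the vegetable cutter has been put on the drive shaft but is lying on top of the shaft's cross pin. Push the disc round by its vanes with a fingertip until its notches meet the pin and it sinks, then press its hub down against the stiff sealing ring until it is fully home on the seat. Do not lift the disc off, and leave the slicing disc, the ramekin and the peeler where they are.

Things in the scene. Friction and masses are not known exactly. Their poses are not given: they have to be found in the camera images.
- ejector_disc: Grey plastic ejector disc to be turned and pressed: plate 164 mm across, 5 mm thick, with a tubular hub and two upright vanes. Origin on its axis at the flat underside, z up, x along the vanes. Two notches, 11 mm wide and 16 mm deep, cut in the hub's underside exactly in line with the vanes (+x and -x). Loose, about 0.25 kg; at first it lies 11.5 mm above the seat and turns easily either way.
- hub_top (a point): Centre of the flat ring-shaped top of the disc's hub, 42 mm above the disc's underside, same axes. The hub is a tube 54 mm across outside with a 26 mm bore through which the shaft passes; here the disc is pressed home, best on both sides of the tang at once, with about 10 N (20 N is still safe).
- vane_a (a point): Middle of the top edge of the vane on the disc's +x side, 55 mm from the axis. Each vane is a straight radial wall 5 mm thick, reaching from 27 to 80 mm from the axis; it rises from the plate (top face 5 mm above the disc's underside) to 30 mm above the underside. Either side of it can be pushed.
- vane_b (a point): The same point of the other, equal vane, on the disc's -x side.
- drive_shaft: Steel drive shaft upright in the chamber, 24 mm thick; braked, does not turn. Origin on its axis at the seat, a 48 mm collar on which the hub's underside rests when home. z up, x along the cross pin: 7 mm thick, 25 mm out to either side, centre 8 mm above the seat, hidden under the disc. The disc fits either way round, its x axis along the shaft's or opposite, within about 7 degrees.
- tang_top (a point): Middle of the shaft's top end, 60 mm above the seat. The end is a flat tang 21 mm long, 9 mm thick, 18 mm high, in line with the hidden pin (along the shaft's x), visible above the hub. Once the notches meet the pin the disc sinks 5 to 6 mm by itself, onto a rubber ring that grips the shaft inside the hub; pressed, it slides the ring down and stops on the seat, some 6 mm lower.
- machine: Aluminium vegetable cutter, fixed, its feed head off. Origin on the worktop under the shaft axis; x towards its rear, z up. Casing 113 mm before the axis, 183 mm behind it, 226 mm wide. Open round chamber: floor 80 mm up, wall 194 mm across inside, rim 130 mm up, open towards -y at the outlet chute. Shaft seat 86 mm up. Two hinge ears 132 mm high stand 150 mm behind the axis.
- slicing_disc: A steel slicing disc 160 mm across and 22 mm high with a black hub, lying on the worktop to the machine's left; to be left alone. Origin at the centre of its underside.
- ramekin: A small white ramekin, 69 mm across and 38 mm high, near the outlet chute; to be left alone. Origin at the centre of its underside.
- peeler: A black-handled peeler, 170 mm long, lying to the machine's right; to be left alone. Origin at its middle.
Mind the look-alikes: they are no part of the job. Of the things shaped like the ejector_disc, the grey one is meant.

How it is judged:
At the end, for the whole second after the job is handed in: The ejector disc is fully home: the underside of its hub within 2 mm of the seat on the shaft, level (within 3 degrees), its vanes in line with the shaft's tang and pin, and at rest (z of ejector_disc in the frame of drive_shaft between -0.003 and 0.002 m and horizontal distance between ejector_disc and drive_shaft below 0.004 m and angle between the x axis of ejector_disc and the x axis of drive_shaft, either way round below 0.2 rad and angle between ejector_disc's own z axis and vertical below 0.05 rad and linear speed of ejector_disc below 0.02 m/s); the robot touches nothing.
It fails at once if the ejector disc is lifted: more than 8 mm above the height at which it lay at the start (z of ejector_disc in the frame of drive_shaft above 0.0195 m).
It fails at once if the ejector disc is tipped by more than 15 degrees (angle between ejector_disc's own z axis and vertical above 0.26 rad).
It fails at once if the slicing disc, the ramekin or the peeler is moved by more than 20 mm (distance of any of slicing_disc, ramekin, peeler from where it was at the start of the episode above 0.02 m).
It also fails if it takes over 48 s, if anything falls off the work surface, if the arm or the gripper's body presses on something with over 40 N, if the wrist force passes 120 N, or if a joint passes its speed limit or range.

## Working session

There is one attempt and no reset: what is moved stays moved. The work goes in short steps, Python scripts to look and compute and a tool call to move; the robot and the scene stay as the last step left them, time stands still between calls to the robot, and variables do not carry over. Pictures are saved under pics/ and viewed, about 8 in all and at most 12, crops included, and the job is handed in when it is done.

Besides the shell and the picture viewer there is one more tool, called after "Request:" as name(argument=value, ...) on one line, values as JSON. arm_command: Moves the arm, as the interface text tells. Its arguments: {"type":"object","properties":{"steps":{"type":"array"}},"required":["steps"]}

```bash
mkdir -p pics; cat > h.py <<'E'
import numpy as np, cv2
from scipy.spatial.transform import Rotation as R
from bench import readout, optics, manip, spot_in, masks_of, place_of
def K(c): return np.array([[c["fx"],0,c["cx"]],[0,c["fy"],c["cy"]],[0,0,1.]])
def Rm(o):
    o=np.array(o,float)
    return o if o.shape==(3,3) else (R.from_rotvec(o).as_matrix() if o.size==3 else R.from_quat(o).as_matrix())
def ray(c,px):
    u=cv2.undistortPoints(np.array([[px]],float),K(c),np.array(c["distortion"],float))[0,0]
    return np.array(c["position"]),Rm(c["orientation"])@np.array([u[0],-u[1],-1])
def atz(c,px,z):
    p,d=ray(c,px); return p+d*(z-p[2])/d[2]
def proj(c,P):
    q=(np.atleast_2d(P)-c["position"])@Rm(c["orientation"]); q=q*[1,-1,-1]
    return cv2.projectPoints(q,np.zeros(3),np.zeros(3),K(c),np.array(c["distortion"],float))[0][:,0]
def tri(cs,pxs):
    A=np.zeros((3,3));b=np.zeros(3)
    for c,p in zip(cs,pxs):
        o,d=ray(c,p);d/=np.linalg.norm(d);M=np.eye(3)-np.outer(d,d);A+=M;b+=M@o
    return np.linalg.solve(A,b)
def grab(cam):
    im=optics.grab_frame(cam); return im
def save(n,im): cv2.imwrite("pics/"+n+".png",im[:,:,::-1])
E
python3 - <<'E'
from h import *
ims=[]
for cam in("top","side"):
    c=optics.calibration(cam); im=grab(cam); save(cam+"0",im)
    print(cam,c)
    for q in("ejector_disc","hub_top","vane_a","tang_top","drive_shaft","machine","ramekin","slicing_disc","peeler"):
        print(q,[(np.round(r["pixel"],1).tolist(),round(r["conf"],2)) for r in place_of(q,cam)])
print(readout.get_obs())
E
```

```text
top {'fx': 420.2799197081092, 'fy': 420.2799197081092, 'cx': 280.8470893461278, 'cy': 215.54964392472328, 'distortion': array([-0.06327331,  0.        ,  0.        ,  0.        ,  0.        ]), 'position': array([0.31343598, 0.03113576, 1.32221212]), 'orientation': array([ 0.13234119, -0.13434999, -1.58146903])}
ejector_disc [([148.3, 242.3], 0.69), ([406.4, 204.9], 0.67), ([297.5, 222.0], 0.58)]
hub_top [([146.9, 236.0], 0.88), ([305.2, 220.9], 0.76), ([417.0, 200.9], 0.69)]
vane_a [([131.4, 224.6], 0.95), ([287.6, 234.2], 0.78), ([314.2, 208.9], 0.73), ([416.1, 184.4], 0.59), ([161.3, 245.5], 0.56), ([224.6, 263.0], 0.34)]
tang_top [([303.8, 220.6], 0.4)]
drive_shaft [([299.8, 225.2], 0.59)]
machine []
ramekin [([356.2, 200.7], 0.9)]
slicing_disc [([227.2, 266.9], 0.7)]
peeler [([369.9, 235.5], 0.77), ([356.0, 203.1], 0.29)]
side {'fx': 435.04418055741274, 'fy': 435.04418055741274, 'cx': 267.86387961457785, 'cy': 214.574145204409, 'distortion': array([-0.12955338,  0.        ,  0.        ,  0.        ,  0.        ]), 'position': array([ 0.43303702, -0.87967791,  0.9187147 ]), 'orie
[... 562 characters left out ...]
65.6, 326.7], 0.91)]
{'t': 1.0, 'qpos': array([-1.08953264,  0.50749868, -0.23760764,  1.50019724,  0.12572372,
        1.14887683, -0.1547787 ]), 'joint_velocities': array([-0.00270844,  0.00011774, -0.00126348, -0.00097136, -0.00030919,
        0.00050647, -0.00063445]), 'tau': array([ 5.87020313e-04, -6.20387006e+01, -2.18485862e+00, -2.49965286e+01,
        1.38536733e-02,  2.48336844e-03, -2.77177713e-05]), 'tool_pos': array([0.22938993, 0.58138215, 0.23127702]), 'orientation': array([2.59725167e+00, 1.76744747e+00, 5.41258439e-06]), 'force': array([-0.08502778, -0.43042115,  0.11168586]), 'wrist_torque': array([ 0.02945026, -0.03455192,  0.01129624]), 'grip_width': 0.08536177613230826}
```

View pics/top0.png

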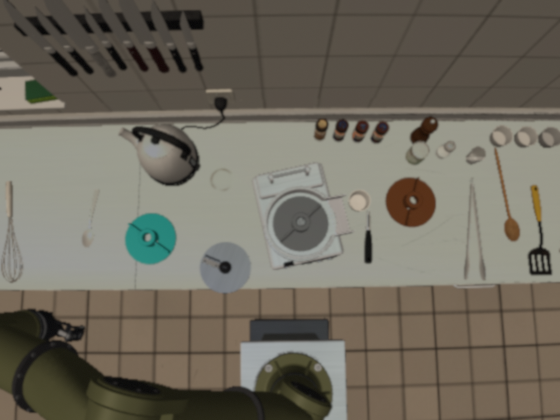

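View pics/side0.png

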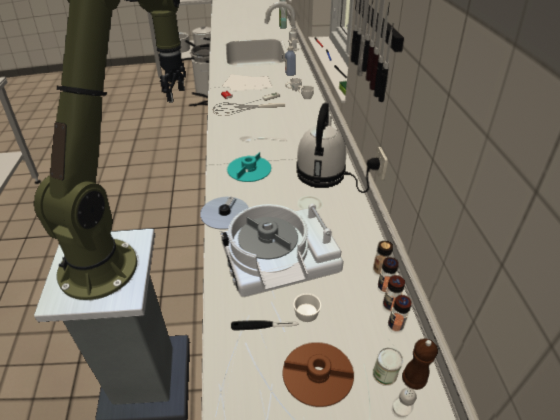

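Candidates for the ejector disc in the top picture are teal (148,240), brown-red (410,202) and grey in the machine (302,221). In the side picture they are (249,168), (318,373) and (267,233). I choose the grey one, since it is the one on the shaft in the chamber, and check it in a close crop.

```bash
python3 - <<'E'
from h import *
ct,cs=optics.calibration("top"),optics.calibration("side")
H=tri([ct,cs],[[305.2,220.9],[266.3,226.7]]);print("hub",H)
T=tri([ct,cs],[[303.8,220.6],[268.1,226.8]]);print("tang",T)
for p in ([287.6,234.2],[314.2,208.9]): print("vane top",atz(ct,p,.1275))
for p in ([251.3,218.4],[281.0,236.7]): print("vane side",atz(cs,p,.1275))
print(atz(ct,[305.2,220.9],.1395),atz(cs,[266.3,226.7],.1395))
a=cv2.imread("pics/top0.png")[180:262,255:355];b=cv2.imread("pics/side0.png")[190:272,217:317]
cv2.imwrite("pics/crop0.png",np.hstack([cv2.resize(x,(400,328),interpolation=cv2.INTER_CUBIC) for x in(a,b)]))
E
```

```text
hub [ 0.49616123 -0.04065156  0.1476566 ]
tang [ 0.49952662 -0.03688145  0.14297652]
vane top [0.46340576 0.00955493 0.1275    ]
vane top [ 0.53593696 -0.06868781  0.1275    ]
vane side [0.4579916  0.01917351 0.1275    ]
vane side [ 0.53067039 -0.06216187  0.1275    ]
[ 0.49930483 -0.04104338  0.1395    ] [ 0.49496939 -0.03220598  0.1395    ]
```

View pics/crop0.png

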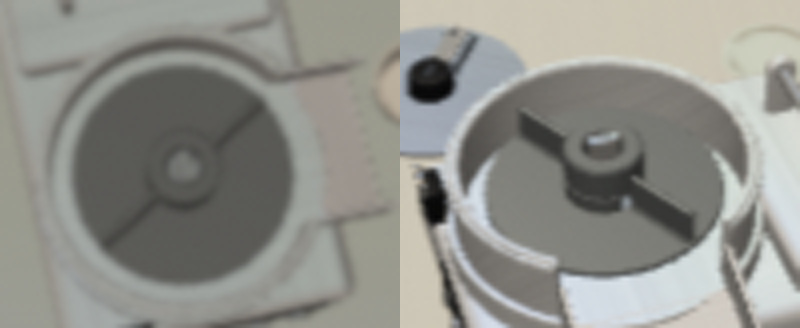

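The crop shows the grey disc inside the chamber with its vanes at about -47° in world. The tang's direction can't be read at this scale, so I'll look with the wrist camera.

```bash
python3 - <<'E'
from h import *
o=readout.get_obs();c=optics.calibration("wrist");print(c,o["t"])
Rt=Rm(o["orientation"]);print(Rt.T@(c["position"]-o["tool_pos"]), Rt.T@Rm(c["orientation"]))
print(Rt)
E
```

```text
{'fx': 311.80997751292665, 'fy': 311.80997751292665, 'cx': 279.948515065533, 'cy': 211.621532390394, 'distortion': array([-0.02973564,  0.        ,  0.        ,  0.        ,  0.        ]), 'position': array([0.16675824, 0.60610903, 0.37470921]), 'orientation': array([-0.23614877, -0.15934536,  1.18735902])} 1.0
[ 1.79568521e-05 -6.73354663e-02 -1.43432480e-01] [[ 9.99999434e-01  8.15009073e-06  1.06420456e-03]
 [ 2.89979272e-04 -9.64220882e-01 -2.65099993e-01]
 [ 1.02396767e-03  2.65100151e-01 -9.64220339e-01]]
[[ 3.66970345e-01  9.30232641e-01  4.42196172e-06]
 [ 9.30232641e-01 -3.66970345e-01 -3.73294660e-07]
 [ 1.27547794e-06  4.25044120e-06 -1.00000000e+00]]
```

Request:
arm_command(steps=[[[-40,40,-50],0,1],[[-80,80,-100],0,1],[[-120,120,-120],0,1],[[-160,160,-120],0,1],[[-200,200,-120],0,1]])

```text
t: 1.62
tool_pos: [0.3394, 0.3282, 0.352]
orientation: [-2.597, -1.767, -0.003]
force: [1.2, 0.4, 0.5]
grip_width: 0.0003
```

Request:
arm_command(steps=[[[-40,40,0],0,-1],[[-80,80,0],0,-1],[[-120,120,0],0,-1],[[-160,160,0],0,-1],[[-200,200,0],0,-1]])

```text
t: 2.25
tool_pos: [0.4517, 0.0687, 0.3514]
orientation: [2.597, 1.768, 0.002]
force: [1.3, 1.0, 0.0]
grip_width: 0.0852
```

Request:
arm_command(steps=[[[-40,40,0],0,-1],[[-70,55,0],0,-1],[[-70,55,0],0,-1]])

```text
t: 2.62
tool_pos: [0.4767, -0.018, 0.3511]
orientation: [2.601, 1.76, -0.001]
force: [-0.3, 1.3, 0.5]
grip_width: 0.0856
```

```bash
python3 - <<'E'
from h import *
o=readout.get_obs();c=optics.calibration("wrist");im=grab("wrist");save("w1",im);np.savez("w1.npz",**c)
print(o["t"],o["tool_pos"],Rm(o["orientation"]),o["force"],o["grip_width"])
for q in("ejector_disc","hub_top","vane_a","tang_top","drive_shaft"):
  for r in place_of(q,"wrist"): print(q,np.round(r["pixel"],1),round(r["conf"],2),atz(c,r["pixel"],dict(ejector_disc=.0975,hub_top=.1395,vane_a=.1275,tang_top=.146,drive_shaft=.086)[q]))
E
```

```text
2.625 [ 0.47674572 -0.01801197  0.3510521 ] [[ 3.72055048e-01  9.28210665e-01 -5.24831111e-05]
 [ 9.28210076e-01 -3.72054875e-01 -1.10644354e-03]
 [-1.04653929e-03  3.62942551e-04 -9.99999387e-01]] [-0.25882487  1.28082621  0.49968609] 0.08557344751336639
ejector_disc [110.3 299.6] 0.81 [ 0.54679019 -0.31216941  0.0975    ]
ejector_disc [279.1 197.9] 0.68 [ 0.49775991 -0.02836242  0.0975    ]
ejector_disc [196.3 265.9] 0.27 [ 0.54485709 -0.17154808  0.0975    ]
hub_top [284.6 203.9] 0.8 [ 0.49801411 -0.02130082  0.1395    ]
hub_top [ 97.9 309.9] 0.59 [ 0.54008863 -0.30183136  0.1395    ]
vane_a [259.1 240.5] 0.83 [ 0.53288966 -0.06934974  0.1275    ]
vane_a [552.3  36.2] 0.76 [0.43422219 0.31754401 0.1275    ]
vane_a [ 92.3 280. ] 0.65 [ 0.50256694 -0.29561548  0.1275    ]
vane_a [299.  163.8] 0.64 [0.46210864 0.01125631 0.1275    ]
tang_top [278.2 206.1] 0.58 [ 0.49616557 -0.02859591  0.146     ]
drive_shaft [277.4 191.7] 0.68 [ 0.49146097 -0.02833521  0.086     ]
drive_shaft [262.7 242.2] 0.63 [ 0.55050565 -0.07431993  0.086     ]
```

View pics/w1.png

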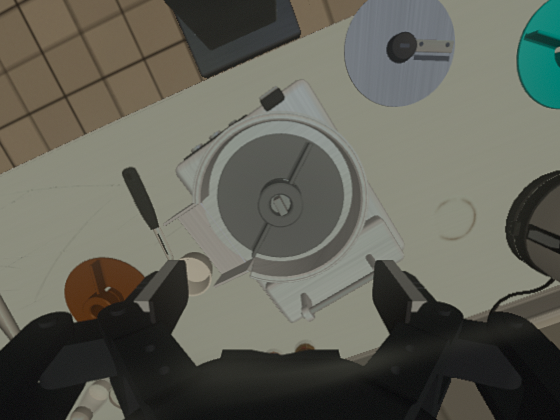

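The wrist picture shows the grey disc centred at about (281,204), vanes running from (307,145) to (255,250), and a tang visible at (281,206). I'll fit the axis and enlarge the tang.

```bash
cat >> h.py <<'E'
def circ(x,y,z,r,n=120):
    a=np.linspace(0,2*np.pi,n,endpoint=False); return np.c_[x+r*np.cos(a),y+r*np.sin(a),np.full(n,z)]
from scipy.ndimage import map_coordinates,gaussian_filter
from scipy.optimize import minimize
def fitaxis(c,im,x0,circles):
    g=gaussian_filter(cv2.cvtColor(im,cv2.COLOR_RGB2GRAY).astype(float),.8)
    def s(p):
        t=0
        for z,r in circles:
            v=[map_coordinates(g,proj(c,circ(*p,z,r+d))[:,::-1].T,order=1) for d in(.002,-.002)]
            t+=np.minimum(np.abs(v[0]-v[1]),25).mean()
        return -t
    best=min(((s((x0[0]+i*.002,x0[1]+j*.002)),x0[0]+i*.002,x0[1]+j*.002) for i in range(-7,8) for j in range(-7,8)))
    r=minimize(s,best[1:],method="Nelder-Mead",options=dict(initial_simplex=[[best[1],best[2]],[best[1]+.001,best[2]],[best[1],best[2]+.001]]))
    return r.x,r.fun
E
python3 - <<'E'
from h import *
for n,c in(("w1",dict(np.load("w1.npz"))),("top0",optics.calibration("top")),("side0",optics.calibration("side"))):
    im=cv2.imread(f"pics/{n}.png")[:,:,::-1].copy()
    for C in([(.1025,.082)],[(.13,.097)],[(.1395,.027)],[(.1025,.082),(.1395,.027)]): print(n,C,fitaxis(c,im,(.498,-.034),C))
im=cv2.imread("pics/w1.png"); cv2.imwrite("pics/w1c.png",cv2.resize(im[174:238,241:321],(800,640)[:2],interpolation=cv2.INTER_CUBIC)[:600])
c=dict(np.load("w1.npz"));print(proj(c,[[.498,-.03,.146],[.508,-.03,.146],[.498,-.02,.146]]))
E
```

```text
w1 [(0.1025, 0.082)] (array([ 0.49690426, -0.02744755]), np.float64(-24.897945830355972))
w1 [(0.13, 0.097)] (array([ 0.49681618, -0.02516732]), np.float64(-20.843950122006877))
w1 [(0.1395, 0.027)] (array([ 0.4984292 , -0.02749315]), np.float64(-11.151897182253219))
w1 [(0.1025, 0.082), (0.1395, 0.027)] (array([ 0.49841251, -0.02749459]), np.float64(-36.03195250915776))
top0 [(0.1025, 0.082)] (array([ 0.498, -0.028]), np.float64(-25.0))
top0 [(0.13, 0.097)] (array([ 0.48624475, -0.04584949]), np.float64(-11.502744524566815))
top0 [(0.1395, 0.027)] (array([ 0.49268781, -0.02619454]), np.float64(-3.753604539220622))
top0 [(0.1025, 0.082), (0.1395, 0.027)] (array([ 0.5000633 , -0.02870361]), np.float64(-27.693130477031655))
side0 [(0.1025, 0.082)] (array([ 0.49728618, -0.03536617]), np.float64(-15.558064120900955))
side0 [(0.13, 0.097)] (array([ 0.49992568, -0.03235052]), np.float64(-20.27551861736524))
side0 [(0.1395, 0.027)] (array([ 0.49916417, -0.02944298]), np.float64(-12.216214994777166))
side0 [(0.1025, 0.082), (0.1395, 0.027)] (array([ 0.49865461, -0.03046937]), np.float64(-26.39299306998172))
[[277.66613329 207.96554174]
 [280.88193815 215.68368007]
 [285.71450387 204.84458158]]
```

View pics/w1c.png

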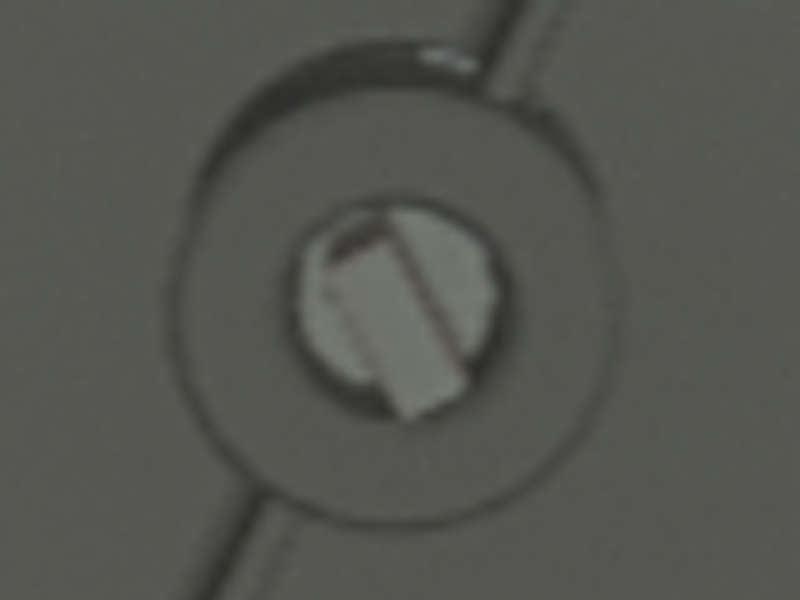

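The tang's centreline runs from about (276.8,198.5) to (284.8,213.5), so in the image it is roughly mirrored relative to the vanes.

```bash
python3 - <<'E'
from h import *
c=dict(np.load("w1.npz"))
def ang(p,q,z):
    a,b=atz(c,p,z),atz(c,q,z);d=b-a;return np.round((a+b)/2,4),np.degrees(np.arctan2(d[1],d[0])),np.hypot(*d[:2])
o=np.array([241,174])
print("tang",ang(o+[35.8,24.5],o+[43.8,39.5],.146),ang(o+[38.5,22.5],o+[46.5,37],.146))
# vane ends from networks
print("vane",ang([299,163.8],[259.1,240.5],.1275))
E
```

```text
tang (array([ 0.4972, -0.0258,  0.146 ]), np.float64(5.507799478796692), np.float64(0.020103516804800513)) (array([ 0.4959, -0.0219,  0.146 ]), np.float64(6.455569468993824), np.float64(0.019526586114049452))
vane (array([ 0.4975, -0.029 ,  0.1275]), np.float64(-48.71329199939782), np.float64(0.10727202744811744))
```

The tang is at about +6° and the vanes at about -49°, so the disc needs about +55° CCW, which is a negative tool roll. I'll straddle the hub with open fingers and push both vanes at once. First I descend over the axis (0.498,-0.029).

Request:
arm_command(steps=[[[-1,12,55],-0.15,-1],[[-2.4,23.6,110],-0.3,-1],[[-2.4,23.6,165],-0.45,-1],[[-2.4,23.6,205],-0.5,-1],[[-2.4,23.6,205],-0.5,-1]])

```text
t: 3.55
tool_pos: [0.496, -0.025, 0.1439]
orientation: [-2.075, -2.352, 0.006]
force: [-0.2, -0.2, 1.2]
grip_width: 0.0851
```

```bash
python3 - <<'E'
from h import *
o=readout.get_obs();c=optics.calibration("wrist");im=grab("wrist");save("w2",im);np.savez("w2.npz",**c)
Rt=Rm(o["orientation"]);print(o["t"],o["tool_pos"],np.degrees(np.arctan2(Rt[1,0],Rt[0,0])),o["force"],o["qpos"])
for C in([(.1025,.082)],[(.1395,.027)],[(.1395,.027),(.1395,.013)]): print(fitaxis(c,im,(.498,-.029),C))
E
```

```text
3.55 [ 0.49595808 -0.02499935  0.14393923] 97.16753472774487 [-0.21350591 -0.17952231  1.19075815] [-0.01510953  0.40811305  0.02318354  1.95309039 -0.01350157  0.78635981
  1.71165998]
(array([ 0.49979693, -0.02625165]), np.float64(-19.165400572321392))
(array([ 0.49890374, -0.02753995]), np.float64(-13.759278155001327))
(array([ 0.49866832, -0.02748376]), np.float64(-34.67946332970392))
```

View pics/w2.png

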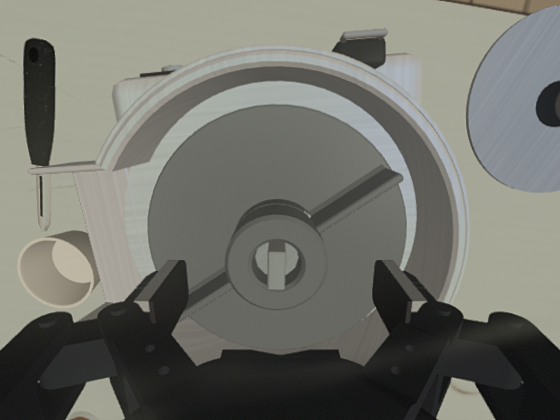

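The wrist view shows the tang vertical in the image at (277,245–290), giving about 7°. The vanes run (400,178)–(190,305) and the fingers are clear of the disc. Joint 7 has too little range left for the push in this direction, so I raise and turn the gripper back by half a turn.

Request:
arm_command(steps=[[[0,0,-20],0.18,-1],[[0,0,-20],0.36,-1],[[0,0,-20],0.54,-1],[[0,0,-20],0.72,-1],[[0,0,-20],0.9,-1]])

```text
t: 4.22
tool_pos: [0.4993, -0.0253, 0.1688]
orientation: [2.9, 1.207, 0.007]
force: [-0.1, -0.1, -0.1]
grip_width: 0.0853
```

Request:
arm_command(steps=[[[0,0,0],0.18,-1],[[0,0,0],0.36,-1],[[0,0,0],0.54,-1],[[0,0,0],0.72,-1],[[0,0,0],0.9,-1]])

```text
t: 4.85
tool_pos: [0.4993, -0.0251, 0.1687]
orientation: [-3.135, 0.174, -0.007]
force: [0.2, -0.2, -0.5]
grip_width: 0.0852
```

Request:
arm_command(steps=[[[0,0,0],0.18,-1],[[0,0,0],0.36,-1],[[0,0,0],0.54,-1],[[0,0,0],0.72,-1],[[0,0,0],0.9,-1]])

```text
t: 5.48
tool_pos: [0.4993, -0.0249, 0.1686]
orientation: [-2.746, 1.518, -0.004]
force: [0.5, 0.5, -0.9]
grip_width: 0.0856
```

Request:
arm_command(steps=[[[0,0,0],0.18,-1],[[0,0,0],0.36,-1],[[0,0,0],0.44,-1],[[0,0,0],0.44,-1],[[0,0,0],0.44,-1]])

```text
t: 6.1
tool_pos: [0.4985, -0.0254, 0.1672]
orientation: [-2.358, 2.073, -0.001]
force: [1.0, -0.1, 0.3]
grip_width: 0.0853
```

```bash
cat > st.py <<'E'
from h import *
o=readout.get_obs();Rt=Rm(o["orientation"]);a=np.array([.4987,-.028,0])
print(o["t"],o["tool_pos"].round(4),"tool x at",np.degrees(np.arctan2(Rt[1,0],Rt[0,0])).round(1),o["force"].round(1),o["qpos"].round(2),"to axis in tool mm",(Rt.T@(a-o["tool_pos"])*1e3).round(1),o["grip_width"])
E
python3 st.py
```

```text
6.1 [ 0.4985 -0.0254  0.1672] tool x at -82.7 [ 1.  -0.1  0.3] [-0.59  0.52  0.91  1.93 -0.51  0.94 -0.87] to axis in tool mm [  2.8   0.5 167.2] 0.08530925347409694
```

Request:
arm_command(steps=[[[2.5,0.5,30],0,-1],[[2.5,0.5,50],0,-1],[[2.5,0.5,59],0,-1],[[2.5,0.5,59],0,-1]])

```text
t: 6.6
tool_pos: [0.4977, -0.0284, 0.1072]
orientation: [-2.357, 2.077, 0.001]
force: [0.0, 0.8, 0.1]
grip_width: 0.0855
```

```bash
python3 st.py; python3 -c "
from h import *
save('w3',grab('wrist'))"
```

```text
6.6 [ 0.4977 -0.0284  0.1072] tool x at -82.8 [0.  0.8 0.1] [-0.52  0.59  0.83  2.   -0.61  0.81 -0.79] to axis in tool mm [ -0.3  -1.1 107.2] 0.08550140059665967
```

View pics/w3.png

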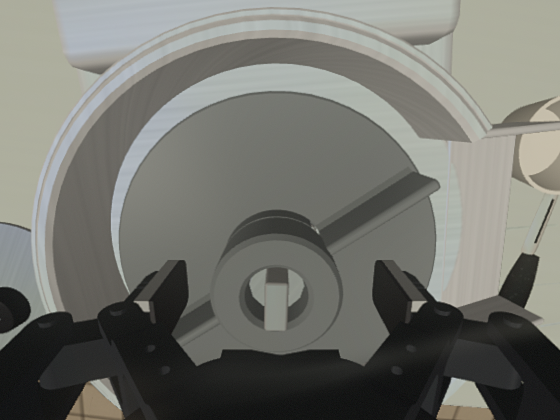

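The hub is centred between the fingers, with vanes at (430,180) and (195,310). Now I turn CCW.

Request:
arm_command(steps=[[[0,0,0],-0.15,-1],[[0,0,0],-0.3,-1],[[0,0,0],-0.42,-1],[[0,0,0],-0.54,-1],[[0,0,0],-0.66,-1]])

```text
t: 7.28
tool_pos: [0.4987, -0.0283, 0.1083]
orientation: [-2.904, 1.195, -0.004]
force: [0.7, 0.3, 0.8]
grip_width: 0.0852
```

Request:
arm_command(steps=[[[0,0,0],-0.1,-1],[[0,0,0],-0.2,-1],[[0,0,0],-0.3,-1],[[0,0,0],-0.38,-1],[[0,0,0],-0.38,-1]])

```text
t: 7.9
tool_pos: [0.4982, -0.0286, 0.108]
orientation: [-3.077, 0.633, -0.002]
force: [0.3, -0.4, -0.0]
grip_width: 0.0852
```

```bash
python3 st.py; python3 - <<'E'
from h import *
c=optics.calibration("wrist");save('w4',grab('wrist'));np.savez("w4.npz",**c)
for r in place_of("vane_a","wrist"): print(r["conf"],r["pixel"],atz(c,r["pixel"],.1275))
E
```

```text
7.9 [ 0.4982 -0.0286  0.108 ] tool x at -23.2 [ 0.3 -0.4 -0. ] [-0.34  0.51  0.52  2.   -0.37  0.72 -0.  ] to axis in tool mm [ 1.00e-01 -7.00e-01  1.08e+02] 0.08523982932272998
0.93 [173.8, 320.9] [ 0.44556921 -0.02690029  0.1275    ]
0.87 [394.4, 228.3] [ 0.55240704 -0.02392104  0.1275    ]
```

View pics/w4.png

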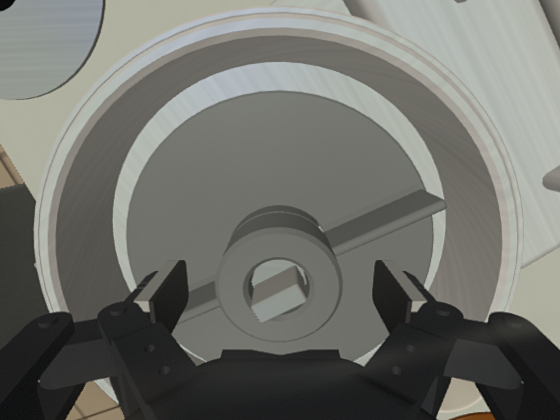

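The vanes are now at about 2°, nearly in line with the tang (6–7°). A few degrees more, in small increments.

Request:
arm_command(steps=[[[0,0,0],-0.03,-1],[[0,0,0],-0.06,-1],[[0,0,0],-0.09,-1],[[0,0,0],-0.09,-1]])

```text
t: 8.5
tool_pos: [0.4976, -0.0285, 0.107]
orientation: [-3.103, 0.492, 0.0]
force: [0.1, -1.0, -0.5]
grip_width: 0.0855
```

```bash
python3 st.py; python3 - <<'E'
from h import *
c=optics.calibration("wrist");im=grab('wrist');save('w5',im);np.savez("w5.npz",**c)
P=[]
for z in(.1275,.122,.116):
  v=[atz(c,r["pixel"],z) for r in place_of("vane_a","wrist")[:2]];d=v[1]-v[0];print(z,np.degrees(np.arctan2(d[1],d[0])),np.hypot(*d[:2]),(v[0]+v[1])/2)
# height of hub: which z fits best, radius ring
for dz in(0,.003,.0055,.0085,.0115): print(dz,fitaxis(c,im,(.4985,-.028),[(.1395-dz,.027),(.1395-dz,.013)]),fitaxis(c,im,(.4985,-.028),[(.1025-dz,.082)]))
E
```

```text
8.5 [ 0.4976 -0.0285  0.107 ] tool x at -18.0 [ 0.1 -1.  -0.5] [-0.32  0.51  0.49  2.   -0.35  0.72  0.07] to axis in tool mm [  0.9  -0.8 107. ] 0.08551090368918174
0.1275 3.338053166602731 0.10760706457781148 [ 0.49908549 -0.02539499  0.1275    ]
0.122 3.3380531666027315 0.11241954260154838 [ 0.49821671 -0.02812472  0.122     ]
0.116 3.3380531666027324 0.11766951862744322 [ 0.49726894 -0.03110261  0.116     ]
0 (array([ 0.49904636, -0.02376333]), np.float64(-35.293733072852014)) (array([ 0.50107339, -0.01465861]), np.float64(-18.041135250333756))
0.003 (array([ 0.49901568, -0.02651956]), np.float64(-34.69242583053111)) (array([ 0.49838963, -0.02596642]), np.float64(-19.2025714618904))
0.0055 (array([ 0.49882465, -0.02821876]), np.float64(-34.986084035719614)) (array([ 0.49866296, -0.02541336]), np.float64(-19.791841388384363))
0.0085 (array([ 0.49515208, -0.02805725]), np.float64(-35.82623905542675)) (array([ 0.49833508, -0.02788687]), np.float64(-19.106493467487244))
0.0115 (array([ 0.4951251 , -0.02993023]), np.float64(-34.3451640933868)) (array([ 0.50814008, -0.01602181]), np.float64(-14.95126421995066))
```

```bash
python3 - <<'E'
from h import *
im=cv2.imread("pics/w5.png");cv2.imwrite("pics/w5c.png",cv2.resize(im[180:350,120:460],(800,400),interpolation=cv2.INTER_CUBIC))
for n in("w2","w4","w5"):
    c=dict(np.load(n+".npz"));im=cv2.imread(f"pics/{n}.png")[:,:,::-1].copy()
    # shift-free height: fit with z free given fixed axis
    for ax in((.4985,-.0278),):
        g=gaussian_filter(cv2.cvtColor(im,cv2.COLOR_RGB2GRAY).astype(float),.8)
        s=[]
        for z in np.arange(.125,.143,.001):
            t=0
            for r,z2 in((.027,z),(.082,z-.037)):
                v=[map_coordinates(g,proj(c,circ(*ax,z2,r+d))[:,::-1].T,order=1) for d in(.0015,-.0015)]
                t+=np.minimum(np.abs(v[0]-v[1]),25).mean()
            s.append(round(t,1))
        print(n,s, .125+.001*np.argmax(s))
E
```

```text
w2 [np.float64(12.3), np.float64(12.6), np.float64(13.4), np.float64(14.3), np.float64(15.4), np.float64(17.0), np.float64(19.1), np.float64(21.5), np.float64(24.4), np.float64(26.1), np.float64(26.5), np.float64(27.2), np.float64(29.0), np.float64(30.0), np.float64(30.7), np.float64(30.3), np.float64(28.7), np.float64(26.7)] 0.139
w4 [np.float64(12.4), np.float64(14.5), np.float64(17.9), np.float64(21.6), np.float64(24.5), np.float64(28.4), np.float64(31.5), np.float64(32.8), np.float64(33.9), np.float64(34.9), np.float64(33.5), np.float64(30.0), np.float64(27.1), np.float64(25.5), np.float64(25.7), np.float64(24.9), np.float64(23.7), np.float64(23.2)] 0.134
w5 [np.float64(12.8), np.float64(15.8), np.float64(19.3), np.float64(22.4), np.float64(25.0), np.float64(28.6), np.float64(30.2), np.float64(31.8), np.float64(33.3), np.float64(34.9), np.float64(33.0), np.float64(29.3), np.float64(27.5), np.float64(27.6), np.float64(25.9), np.float64(24.5), np.float64(23.9), np.float64(21.5)] 0.134
```

View pics/w5c.png

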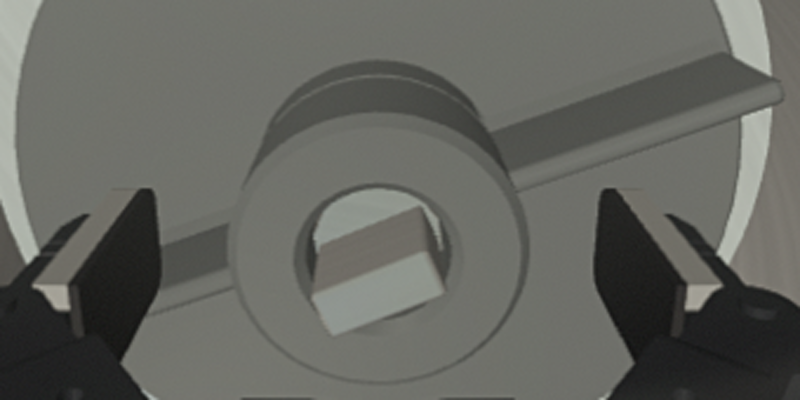

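The hub top has dropped from 0.139 to 0.134, and the tang in the crop is parallel to the vanes, so the disc has sunk onto the ring. Next I back off, rise, and turn the jaws across the tang with a partial opening.

Request:
arm_command(steps=[[[0,0,0],0.12,-1],[[0,0,-40],0.12,-1],[[0,0,-70],0.3,-1],[[0,0,-70],0.48,0],[[0,0,-70],0.66,0.34]])

```text
t: 9.32
tool_pos: [0.4978, -0.0283, 0.1775]
orientation: [-2.771, 1.479, -0.001]
force: [-0.5, -0.9, -0.3]
grip_width: 0.0516
```

Request:
arm_command(steps=[[[0,0,0],0.18,0.34],[[0,0,0],0.36,0.34],[[0,0,0],0.49,0.34],[[0,0,0],0.49,0.34],[[0,0,0],0.49,0.34]])

```text
t: 9.95
tool_pos: [0.4976, -0.0284, 0.177]
orientation: [2.339, -2.097, 0.0]
force: [-0.4, -0.2, 0.2]
grip_width: 0.0283
```

```bash
python3 st.py; python3 - <<'E'
from h import *
c=optics.calibration("wrist");im=grab('wrist');save('w6',im);np.savez("w6.npz",**c)
for z in(.134,):print(fitaxis(c,im,(.4985,-.028),[(z,.027),(z,.013)]),fitaxis(c,im,(.4985,-.028),[(z-.037,.082)]))
E
```

```text
9.95 [ 0.4976 -0.0284  0.177 ] tool x at -83.8 [-0.4 -0.2  0.2] [-0.59  0.5   0.9   1.92 -0.48  0.95 -0.92] to axis in tool mm [ -0.3  -1.1 177. ] 0.028336027995862705
(array([ 0.49678531, -0.02805932]), np.float64(-36.793697831162234)) (array([ 0.49909797, -0.02868169]), np.float64(-22.27849339315138))
```

View pics/w6.png

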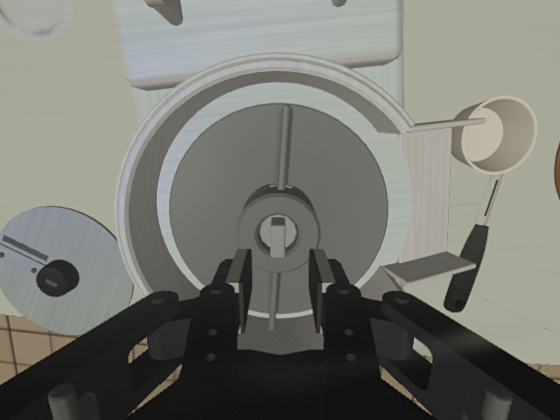

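Jaws straddle the tang (278,237), with the pads over the two sides of the hub ring and the vanes in line with the tang. Pressing down slowly.

Request:
arm_command(steps=[[[-0.3,-0.5,30],0,0.34],[[-0.3,-0.5,38],0,0.34],[[-0.3,-0.5,41],0,0.34],[[-0.3,-0.5,43],0,0.34]])

```text
t: 10.5
tool_pos: [0.4984, -0.0283, 0.1345]
orientation: [-2.336, 2.1, -0.001]
force: [-0.4, -0.1, -0.3]
grip_width: 0.0286
```

Request:
arm_command(steps=[[[0,0,2],0,0.34],[[0,0,4],0,0.34],[[0,0,4],0,0.34]])

```text
t: 10.88
tool_pos: [0.4985, -0.0283, 0.1311]
orientation: [-2.335, 2.1, -0.001]
force: [-1.1, 0.0, 5.6]
grip_width: 0.0286
```

Contact, 5.6 N. Going on in small steps.

Request:
arm_command(steps=[[[0,0,1],0,0.34],[[0,0,2],0,0.34],[[0,0,2],0,0.34]])

```text
t: 11.25
tool_pos: [0.4985, -0.0283, 0.1292]
orientation: [-2.335, 2.1, -0.001]
force: [-1.8, 0.2, 7.0]
grip_width: 0.0281
```

Request:
arm_command(steps=[[[0,0,1],0,0.34],[[0,0,2],0,0.34],[[0,0,2],0,0.34]])

```text
t: 11.62
tool_pos: [0.4985, -0.0283, 0.1277]
orientation: [-2.334, 2.1, -0.001]
force: [-4.5, 0.9, 14.3]
grip_width: 0.0281
```

Request:
arm_command(steps=[[[0,0,0.5],0,0.34],[[0,0,1],0,0.34],[[0,0,1],0,0.34]])

```text
t: 12.0
tool_pos: [0.4986, -0.0284, 0.1276]
orientation: [-2.333, 2.099, -0.001]
force: [-7.6, 2.8, 26.8]
grip_width: 0.0279
```

```bash
python3 st.py; cat > hz.py <<'E'
from h import *
def hz(c,im):
    g=gaussian_filter(cv2.cvtColor(im,cv2.COLOR_RGB2GRAY).astype(float),.8);b=[]
    for z in np.arange(.122,.143,.0005):
      for x in np.arange(.496,.502,.001):
       for y in np.arange(-.031,-.025,.001):
        t=0
        for r,z2 in((.027,z),(.082,z-.037)):
            v=[map_coordinates(g,proj(c,circ(x,y,z2,r+d))[:,::-1].T,order=1) for d in(.0015,-.0015)]
            t+=np.minimum(np.abs(v[0]-v[1]),25).mean()
        b.append((round(t,1),round(z,4),round(x,4),round(y,4)))
    f=[max(q for q in b if abs(q[3]+.028)<.0006 and abs(q[2]-.498)<.0006)]
    return max(b),f
E
python3 - <<'E'
from hz import *
c=optics.calibration("wrist");im=grab('wrist');save('w7',im);print(hz(c,im))
for n in("w2","w5","w6"): print(n,hz(dict(np.load(n+".npz")),cv2.imread(f"pics/{n}.png")[:,:,::-1].copy()))
E
```

```text
12.0 [ 0.4986 -0.0284  0.1276] tool x at -83.9 [-7.6  2.8 26.8] [-0.53  0.56  0.84  1.98 -0.56  0.84 -0.85] to axis in tool mm [-1.000e-01  2.000e-01  1.276e+02] 0.02793901058190436
((np.float64(37.0), np.float64(0.1305), np.float64(0.499), np.float64(-0.027)), [(np.float64(37.0), np.float64(0.128), np.float64(0.498), np.float64(-0.028))])
w2 ((np.float64(32.9), np.float64(0.142), np.float64(0.497), np.float64(-0.027)), [(np.float64(30.0), np.float64(0.1395), np.float64(0.498), np.float64(-0.028))])
w5 ((np.float64(35.2), np.float64(0.135), np.float64(0.498), np.float64(-0.027)), [(np.float64(34.6), np.float64(0.134), np.float64(0.498), np.float64(-0.028))])
w6 ((np.float64(36.2), np.float64(0.1375), np.float64(0.499), np.float64(-0.027)), [(np.float64(36.2), np.float64(0.1345), np.float64(0.498), np.float64(-0.028))])
```

The arm hit a hard stop at TCP 0.1276, with force jumping to 27 N and no further travel. The fitted hub top is 0.128, which is exactly home height. Releasing now and moving clear.

Request:
arm_command(steps=[[[0,0,-3],0,0.34],[[0,0,-15],0,0.34],[[0,0,-50],0,0.34],[[0,0,-90],0,0.34],[[0,0,-90],0,0.34]])

```text
t: 12.68
tool_pos: [0.4997, -0.0288, 0.2181]
orientation: [-2.333, 2.099, -0.007]
force: [0.8, 0.4, -0.4]
grip_width: 0.0282
```

```bash
python3 st.py; python3 - <<'E'
from hz import *
c=optics.calibration("wrist");im=grab('wrist');save('w8',im);print(hz(c,im))
v=[atz(c,r["pixel"],.116) for r in place_of("vane_a","wrist")[:2]];d=v[1]-v[0];print(np.degrees(np.arctan2(d[1],d[0])),d,(v[0]+v[1])/2)
x=im[100:340,110:430];cv2.imwrite("pics/w8c.png",cv2.resize(x[:,:,::-1],(800,600),interpolation=cv2.INTER_CUBIC))
s=grab("side")
for q in("ramekin","slicing_disc","peeler"): print(q,[(r["pixel"],r["conf"]) for r in place_of(q,"side")[:1]])
E
```

```text
12.675 [ 0.4997 -0.0288  0.2181] tool x at -83.9 [ 0.8  0.4 -0.4] [-0.62  0.46  0.94  1.85 -0.43  1.04 -0.97] to axis in tool mm [ -1.1   2.1 218.1] 0.028164067754252762
((np.float64(35.0), np.float64(0.1305), np.float64(0.498), np.float64(-0.027)), [(np.float64(34.2), np.float64(0.1285), np.float64(0.498), np.float64(-0.028))])
0.7252543708931889 [0.11532675 0.00145989 0.        ] [ 0.49622077 -0.02743298  0.116     ]
ramekin [([307.2, 312.7], 0.66)]
slicing_disc [([225.7, 211.0], 0.7)]
peeler [([267.3, 328.6], 0.6)]
```

View pics/w8c.png

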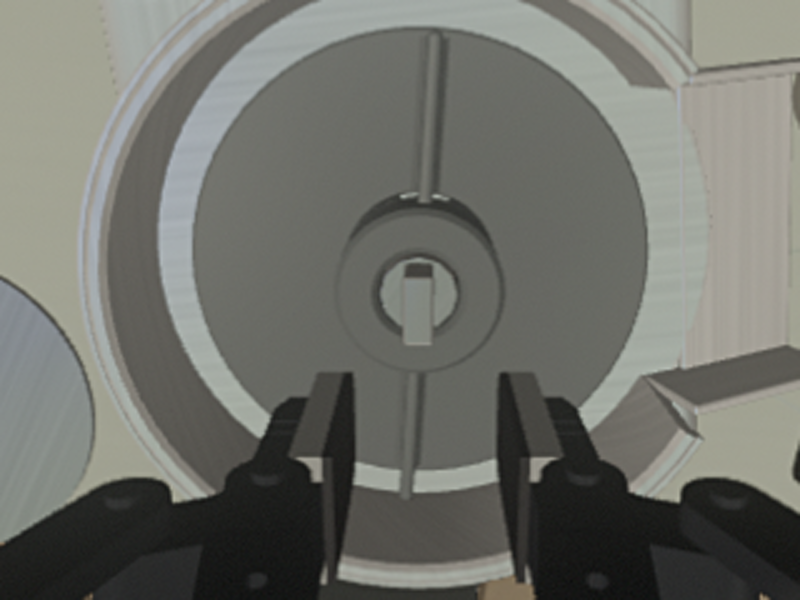

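The disc's vanes lie within about 3–5° of the tang (limit 11.5°), the hub top is at home height, and the gripper is clear. Handing in.

```bash
python3 -c "
from bench import manip; print(manip.sign_off())"
```

```text
the job is handed in; nothing more can be done
None
```

The ejector disc is turned, sunk and pressed home, and the job was handed in at about 13 s of the 48 s allowed; the sign-off gives no verdict.

I straddled the grey disc's hub with the open fingers and pushed both vanes about 52° counter-clockwise. Its hub top then sank from about 139.5 mm to 134 mm above the worktop. With the jaws set either side of the tang, I pressed it down until it stopped hard.

Last checks:
- **Height:** the fitted hub top is 128 to 128.5 mm with the axis held fixed, against 128 mm when home. With the axis left free, the same fit gave 130.5 mm. That fit also read 2.5 to 3 mm high on two of the three earlier pictures, so I relied on the fixed-axis figure and the hard stop.
- **Pressing force:** the last step reached 27 N against the stop, above the 20 N named as safe.
- **Alignment:** the vanes are about 3 to 6° from the tang, within the 11.5° limit. The measurements disagree by a few degrees.
- **Level and rest:** I did not measure the disc's tilt or speed separately.
- **Other items:** the slicing disc, ramekin and peeler are within about 3 pixels of where they started in the side view. The gripper is about 90 mm above the disc and touches nothing.

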